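# Release the ratchet clamp

### The arm

A 7-joint arm with a two-finger parallel gripper is mounted at the origin on a cart in front of the work surface, level with it; the furniture and walls round the work are solid. World frame = base frame: x ahead of the robot, y to its left, z up, the work surface at z = 0. Lengths are in m, angles in rad, forces in N, time in s.
With the tool pointing down it reaches from about 0.4 to 0.875 m from the base axis. Payload 4.4 kg.
Tool frame: the origin (TCP) lies on the centre line of the jaws, within the pads' length; the fingertips stand 19 mm ahead of it and the grasp point (between the pads) is the TCP; z points along the fingers, y is the line along which they close (so a half turn about z gives the same grasp; the last joint's range is limited). The gripper opens to 85 mm and grips with 20 to 120 N. Pads are 22 mm wide; open, the fingers measure 114 mm over their backs; the gripper's body (76 mm by 85 mm) begins 54 mm behind the grasp point. The pads swing forward as they close: fully open they stand 13 mm farther back than shut.
Start: joints at [1.098, 0.628, 0.038, 1.517, -0.027, 0.996, -0.02], TCP at [0.257, -0.597, 0.25] pointing down, gripper open.
Joint ranges: [-3.06, 3.06], [-0.37, 2.12], [-1.25, 1.32], [0.18, 2.47], [-1.1, 4.24], [0.23, 1.98], [-2.94, 2.94]. Speed limits (rad/s): [2.57, 2.57, 3.14, 3.14, 3.14, 3.14, 3.14].

### API

Orientations are given as a rotation vector (axis times angle).
In Python, from rig import arm gives the robot as it stands.
- The arm moves only by the tool arm_command, never from a script. Its argument "increments" is one flat list of numbers, 7 for each row, row after row: the shift along the tool's x, y, z in cm, then the turn, a rotation vector about the tool's x, y, z in rad, then the closure, from 0 (fully open) to 1 (shut). A call has 1 to 12 rows; each row is the pose to reach, as a shift and turn from the pose commanded when the call began, along the tool's axes at that moment; what a row does not reach only later rows make up. A row lasts 1/10 s, in which the tool goes at most 50 mm and 8.59 degrees, less where a joint would pass 70% of its speed; a pose out of reach is approached as far as the arm can. A call with a gripper value outside its range is refused whole. The fingers move at their own pace and stop on an object; the grip force is fixed at half the most. Time passes only in rows, so rows that repeat a pose let the fingers close. It gives the time, the measured TCP pose, the force, the opening and the grip force at its end, in the units of the state.
- arm.state(): the state, without advancing time (a new reading comes with each control period).
- arm.snapshot(name): name is "scene" or "top"; returns a dict with "pixels" (480x640x3 uint8, red, green, blue), "camera_matrix" (3x3 intrinsics, pixels), "k1" (the pictures are not rectified: a ray, as slopes to the right and down, at radius r is drawn at 1 + k1 r^2 times it, then the intrinsics apply), "cam_to_world" (4x4, takes a point from camera to world coordinates). Camera axes: x right, y down, z forward; pixel columns grow to the right and rows downward; lengths in m; the calibration is good to about 2 mm. A picture is of the moment at which its call begins. There is no depth.
- arm.close_job(): hands the job in; it is judged then, once.
The state is a dict: "time_s": time; "joint_pos": joint angles; "dq": joint speeds; "effort": joint torques, N m; "ee_pos": TCP position; "orientation": TCP orientation; "force": force on the tool from outside, world axes, zero at the start; "torque": the same for the moment, N m; "width": finger opening in m; "grasp_force": force on a finger pad.
Only numpy, scipy, OpenCV 4.12 (cv2) and the standard library are available. Lean on these libraries where they do the work, as an engineer would, in place of code of your own. Each camera call takes 0.05 s, during which the arm holds its last target. There are 200 camera calls.

### The job

The blue ratchet clamp is holding a taped bundle of blanks. Lift its pawl out of the teeth by the red handle (it swings outwards) and leave it well clear of the wheel, then turn the ratchet wheel backwards, clockwise seen from above, by the black crank knob until it stops, so that the jaw stands fully open. Do not force the wheel while the pawl is in the teeth.

Things in the scene. Friction and masses are not known exactly. Their poses are not given: they have to be found in the camera images.
- ratchet_clamp: Blue base plate, 214 (x) x 144 (y) x 10 mm, bolted down. Origin: centre of its underside; x runs from the wheel (near end) to the fence, y left, z up. Steel ratchet wheel (radius 42, top 37 mm up) turns about the vertical line x -45, y 0 mm; the pawl beside it about x -93, y -56 mm. Jaw and fence, 36 mm high, hold the bundle between x 47 and 92 mm; a rack couples jaw to wheel.
- pawl_handle (a point): Point on the pawl's red handle, an upright round post, 14 mm thick, from 40 to 86 mm above the table, fixed on the dark steel pawl (top 37 mm up) at the clamp's -y side. The point is on the post's axis, 66 mm above the table, 48 mm from the pawl's pivot, and moves with the pawl.
- pawl (a joint): Pawl angle (rad): 0 with its nose in the teeth (the wheel then turns back by 0.05 at most), growing as it swings clockwise from above, handle outwards to the clamp's -y; clear of the teeth beyond 0.25; end stop 0.9. Stiff pivot without a spring (2.5 N at the handle): it stays where it is left.
- crank_knob (a point): Point on the axis of the black crank knob, an upright round grip, 22 mm thick, free to spin, from 46 to 86 mm above the table, on the wheel's crank 50 mm from the wheel's axis; the point is 66 mm above the table. With the clamp tight it is on the wheel's +y side, 110 mm from the pawl handle; it travels clockwise seen from above to the wheel's +x side.
- ratchet_wheel (a joint): Wheel angle (rad): 0 with the clamp tight (it cannot go tighter), growing as the wheel turns backwards, clockwise seen from above; end stop at 1.75, where the jaw has opened by 31 mm. Stiff (3 N at the knob): it stays where it is left.

How it is judged:
On the way, in this order (a step that is already met when the one before it is completed fails the run):
1. the pawl is swung clear of the teeth while the wheel is still tight (value of joint pawl above 0.35 rad and value of joint ratchet_wheel below 0.2 rad), for 0.2 s.
2. the wheel is turned back with the pawl clear (value of joint ratchet_wheel above 1.45 rad and value of joint pawl above 0.3 rad), for 0.2 s.
At the end, for the whole second after the job is handed in: The wheel rests turned back by more than 1.45 rad of its 1.75 rad (jaw open by at least 25 mm), and the pawl rests swung more than 0.3 rad out of the teeth (all of step 2 and velocity of joint ratchet_wheel between -0.1 and 0.1 rad/s and velocity of joint pawl between -0.1 and 0.1 rad/s); the robot touches nothing.
It fails at once if the wheel is forced back past the pawl (value of joint ratchet_wheel above 0.25 rad and value of joint pawl below 0.15 rad).
It also fails if it takes over 38 s, if anything falls off the work surface, if the arm or the gripper's body presses on something with over 40 N, if the wrist force passes 120 N, or if a joint passes its speed limit or range.

## Working session

There is one attempt and no reset: what is moved stays moved. The work goes in short steps, Python scripts to look and compute and a tool call to move; the robot and the scene stay as the last step left them, time stands still between calls to the robot, and variables do not carry over. Pictures are saved under pics/ and viewed, at most 10 in all, crops included, and the job is handed in when it is done.

Besides the shell and the picture viewer there is one more tool, called after ">>>" as name(argument=value, ...), one argument or row to a line, values as JSON. arm_command: Moves the arm, as the interface text tells. Its arguments: {"type":"object","properties":{"increments":{"type":"array","items":{"type":"number"}}},"required":["increments"]}

```bash
ls; mkdir -p pics; cat > h.py <<'E'
import numpy as np, cv2
from scipy.spatial.transform import Rotation as R
from rig import arm
def snap(n,f=None):
    s=arm.snapshot(n)
    if f: cv2.imwrite('pics/'+f,s['pixels'][:,:,::-1])
    return s
def ray(s,uv):
    K=np.array(s['camera_matrix']);T=np.array(s['cam_to_world'])
    d=cv2.undistortPoints(np.array([[uv]],float),K,np.array([s['k1'],0,0,0,0.]))[0,0]
    return T[:3,3],T[:3,:3]@np.array([*d,1])
def onz(s,uv,z):
    o,d=ray(s,uv);return o+d*(z-o[2])/d[2]
def tri(rs):
    A=0;b=0
    for o,d in rs:
        d=d/np.linalg.norm(d);P=np.eye(3)-np.outer(d,d);A=A+P;b=b+P@o
    return np.linalg.solve(A,b)
E
python3 - <<'E'
from h import *
a=snap('scene','s0.png');b=snap('top','t0.png')
for s in(a,b): print(np.round(s['cam_to_world'],3),s['k1'],np.round(s['camera_matrix'],1))
st=arm.state();print(st); print(R.from_rotvec(st['orientation']).as_matrix().round(3))
E
```

```text
pics
[[-0.89  -0.264  0.372  0.169]
 [-0.456  0.471 -0.755  0.307]
 [ 0.024 -0.842 -0.539  0.525]
 [ 0.     0.     0.     1.   ]] -0.006332686860302609 [[472.3   0.  322.3]
 [  0.  472.3 237.8]
 [  0.    0.    1. ]]
[[-0.021 -0.993  0.12   0.369]
 [-0.999  0.016 -0.044 -0.3  ]
 [ 0.042 -0.121 -0.992  0.921]
 [ 0.     0.     0.     1.   ]] -0.09303249449480136 [[449.2   0.  321.6]
 [  0.  449.2 236.4]
 [  0.    0.    1. ]]
{'time_s': 0.1, 'joint_pos': array([ 1.09817695,  0.62924063,  0.03845037,  1.51822939, -0.026998  ,
        0.99633247, -0.01998335]), 'dq': array([ 0.00030416, -0.00130725,  0.00021268, -0.00364349,  0.00010645,
       -0.00019133, -0.00126676]), 'effort': array([ 3.37327183e-03, -5.64528465e+01,  1.23036012e+00, -1.93972260e+01,
        1.12508802e-02,  5.42510912e-03,  4.69385554e-05]), 'ee_pos': array([ 0.25701995, -0.59646406,  0.24950191]), 'orientation': array([-3.07520091e+00, -6.34320582e-01,  5.68319387e-04]), 'force': array([-0.57345673,  0.65487264,  0.2281989 ]), 'torque': array([-0.02027591, -0.01409197,  0.01358886]), 'grasp_force': 0.0, 'width': 0.08525577351128868}
[[ 0.918  0.396 -0.001]
 [ 0.396 -0.918  0.002]
 [-0.    -0.002 -1.   ]]
```

View pics/s0.png

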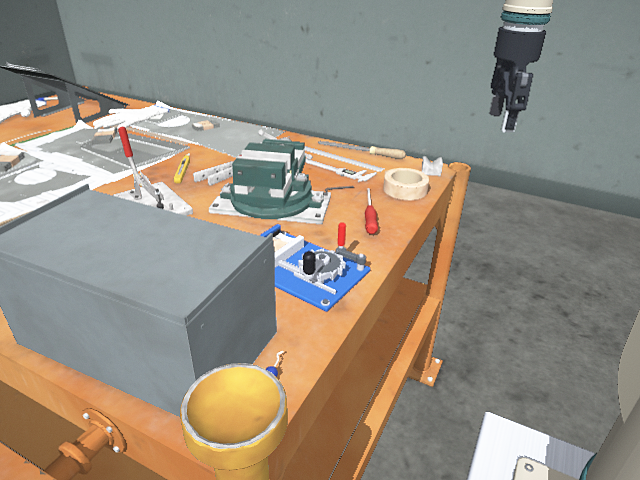

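View pics/t0.png

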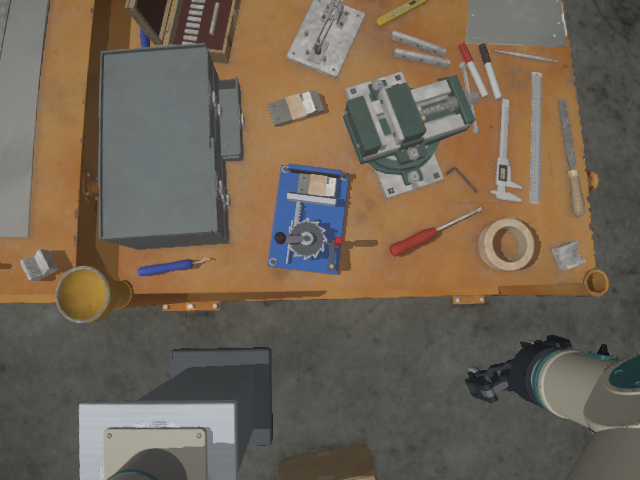

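The top view shows the clamp at about (310,220), with the black knob near (280,238) and the red handle near (338,241). In the scene view the knob is at (309,262) and the handle at (342,234). The grey box (left) and the vise (behind, right) are the obstacles.

```bash
cat >> h.py <<'E'
def blob(s,kind,roi):
    x0,y0,x1,y1=roi;p=s['pixels'].astype(int);r,g,b=p[...,0],p[...,1],p[...,2]
    m={'red':(r>110)&(g<60)&(b<70),'black':(p.max(2)<55),'blue':(b>110)&(r<80)&(b>g+40)}[kind]
    q=np.zeros(m.shape,np.uint8);q[y0:y1,x0:x1]=m[y0:y1,x0:x1]
    n,l,st,c=cv2.connectedComponentsWithStats(q);i=1+np.argmax(st[1:,4]);return l==i,st[i],c[i]
E
python3 - <<'E'
from h import *
a=snap('scene');b=snap('top')
for k,ra,rb in(('red',(330,215,355,252),(328,230,348,252)),('black',(298,245,320,280),(270,228,292,248))):
    A=blob(a,k,ra);B=blob(b,k,rb);print(k,A[1:],B[1:])
    print(tri([ray(a,A[2]),ray(b,B[2])]), onz(b,B[2],.086),onz(b,B[2],.066), onz(a,A[2],.066))
m,st,c=blob(b,'blue',(255,155,365,285))
q=np.argwhere(m)[:,::-1].astype(np.float32)
box=cv2.boxPoints(cv2.minAreaRect(q));W=np.array([onz(b,u,.01) for u in box]);print(box,W,W.mean(0))
print([np.linalg.norm(W[i]-W[i-1]) for i in range(4)])
v=np.hstack([b['pixels'][150:290,240:380,::-1],a['pixels'][200:340,240:380,::-1]])
cv2.imwrite('pics/c0.png',cv2.resize(v,None,fx=2.8,fy=2.8,interpolation=cv2.INTER_CUBIC))
E
```

```text
red (array([338, 224,   7,  22,  73], dtype=int32), array([340.89041096, 236.02739726])) (array([334, 237,   9,   9,  54], dtype=int32), array([338.18518519, 240.61111111]))
[ 0.46467005 -0.37026763  0.05653514] [ 0.46162689 -0.36778783  0.086     ] [ 0.4638492  -0.36941284  0.066     ] [ 0.45844656 -0.35662674  0.066     ]
black (array([303, 252,  12,  23, 202], dtype=int32), array([308.75742574, 263.62376238])) (array([276, 232,  10,  11,  50], dtype=int32), array([281.22, 237.62]))
[ 0.47217486 -0.26010328  0.06041365] [ 0.46903043 -0.26131882  0.086     ] [ 0.47143011 -0.26039316  0.066     ] [ 0.46859979 -0.25325705  0.066     ]
[[267.8767  265.66006]
 [279.01868 169.83939]
 [347.07526 177.75296]
 [335.9333  273.57364]] [[ 0.4215023  -0.23022221  0.01      ]
 [ 0.62018978 -0.25455851  0.01      ]
 [ 0.60168997 -0.39603967  0.01      ]
 [ 0.40288983 -0.36766031  0.01      ]] [ 0.51156797 -0.31212017  0.01      ]
[np.float64(0.13869267096836763), np.float64(0.20017235206287784), np.float64(0.14268552950913785), np.float64(0.20081555024168912)]
```

View pics/c0.png

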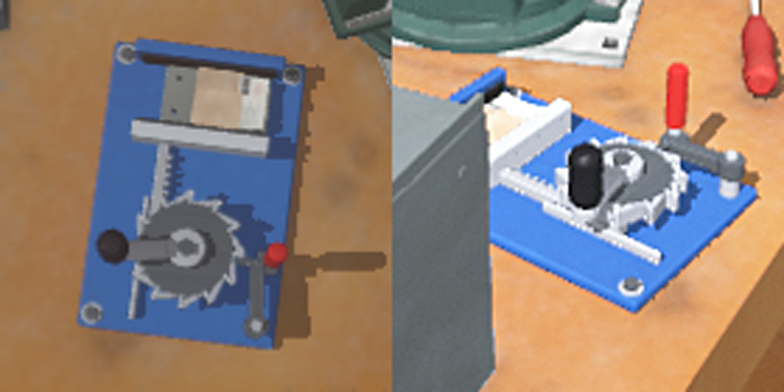

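>>> arm_command(
  increments=[3,-1.4,0,0,0,0,0.4,6,-2.8,0.5,0,0,0,0.4,9,-4.2,1,0,0,0,0.4,12,-5.6,2,0,0,0,0.4,15,-7,3,0,0,0,0.4,18,-8.3,4,0,0,0,0.4,21,-9.6,5,0,0,0,0.4,24,-11,6,0,0,0,0.4,26.5,-12.1,7,0,0,0,0.4,27.9,-12.8,8,0,0,0,0.4,27.9,-12.8,8,0,0,0,0.4,27.9,-12.8,8,0,0,0,0.4],
)

```text
time_s: 1.4
ee_pos: [0.4618, -0.3702, 0.1702]
orientation: [3.077, 0.633, -0.002]
force: [0.1, -0.4, 0.2]
width: 0.0513
grasp_force: 0.0
```

```bash
python3 - <<'E'
from h import *
a=snap('scene');b=snap('top')
s=arm.state();print(s['ee_pos'],s['width'],s['time_s'])
v=np.hstack([b['pixels'][120:320,210:410,::-1],a['pixels'][100:300,220:420,::-1]])
cv2.imwrite('pics/c1.png',cv2.resize(v,None,fx=2,fy=2,interpolation=cv2.INTER_CUBIC))
print(onz(b,(306.8,238.2),.042),onz(b,(331.4,266),.037))
for z in(.15,.2,.25):print(onz(b,(215,243),z))
E
```

```text
[ 0.46144152 -0.37119728  0.17080354] 0.05125280028217086 1.5
[ 0.47233182 -0.3095414   0.042     ] [ 0.41696096 -0.35707123  0.037     ]
[ 0.45390495 -0.15036574  0.15      ]
[ 0.44838878 -0.16006902  0.2       ]
[ 0.4428726  -0.16977231  0.25      ]
```

View pics/c1.png

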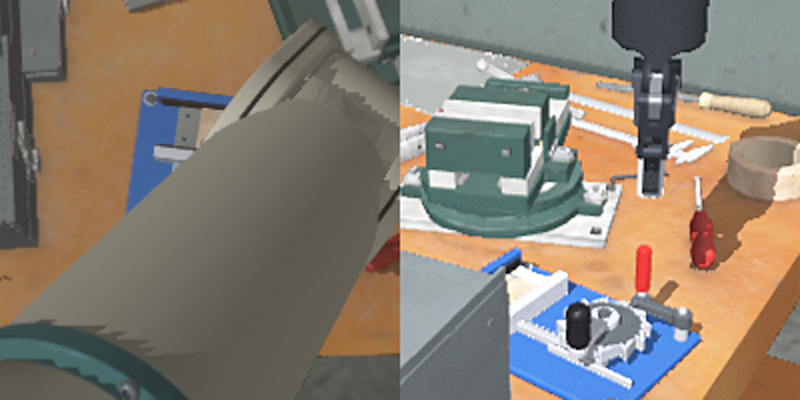

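The wrist hides the clamp in the top view. In the scene view the fingers stand above the red handle, which is at about (645,268) in the crop. I'll descend around it and close.

>>> arm_command(
  increments=[0.2,-0.1,1.5,0,0,0,0.4,0.2,-0.1,3,0,0,0,0.4,0.2,-0.1,4.5,0,0,0,0.4,0.2,-0.1,6,0,0,0,0.4,0.2,-0.1,7.5,0,0,0,0.4,0.2,-0.1,8.5,0,0,0,0.4,0.2,-0.1,9.5,0,0,0,0.4,0.2,-0.1,10.2,0,0,0,0.4,0.2,-0.1,10.2,0,0,0,0.4],
)

```text
time_s: 2.4
ee_pos: [0.4638, -0.367, 0.0674]
orientation: [-3.076, -0.634, 0.001]
force: [0.2, 0.1, -0.0]
width: 0.0512
grasp_force: 0.0
```

>>> arm_command(
  increments=[0,0,0,0,0,0,1,0,0,0,0,0,0,1,0,0,0,0,0,0,1,0,0,0,0,0,0,1,0,0,0,0,0,0,1,0,0,0,0,0,0,1],
)

```text
time_s: 3.0
ee_pos: [0.4653, -0.3689, 0.0691]
orientation: [3.074, 0.633, 0.003]
force: [2.2, -5.3, 1.8]
width: 0.0123
grasp_force: 58.7
```

```bash
python3 - <<'E'
from h import *
a=snap('scene')
s=arm.state();print(s['ee_pos'],s['width'],s['time_s'],s['force'],s['grasp_force'])
cv2.imwrite('pics/c2.png',cv2.resize(a['pixels'][140:300,240:400,::-1],None,fx=3,fy=3,interpolation=cv2.INTER_CUBIC))
E
```

```text
[ 0.46531868 -0.36885534  0.06915018] 0.012504243075293782 3.05 [ 2.64945168 -5.04116175  3.62246016] 58.681095242500305
```

View pics/c2.png

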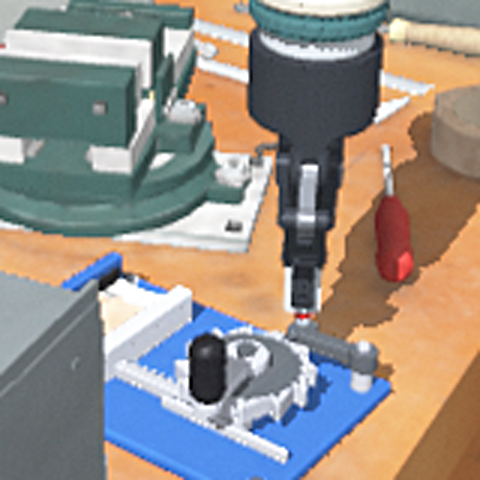

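>>> arm_command(
  increments=[-0.32,0.38,0,0,0,0.1,1,-0.67,0.71,0,0,0,0.2,1,-1.07,1.01,0,0,0,0.3,1,-1.47,1.28,0,0,0,0.4,1,-1.91,1.48,0,0,0,0.5,1,-2.3,1.64,0,0,0,0.58,1,-2.6,1.74,0,0,0,0.65,1,-2.6,1.74,0,0,0,0.65,1,-2.6,1.74,0,0,0,0.65,1,-2.6,1.74,0,0,0,0.65,1],
)

```text
time_s: 4.05
ee_pos: [0.4483, -0.3951, 0.0692]
orientation: [3.116, -0.38, 0.005]
force: [2.2, -4.6, 3.4]
width: 0.0128
grasp_force: 59.0
```

```bash
python3 - <<'E'
from h import *
a=snap('scene')
s=arm.state();print(s['ee_pos'],s['width'],s['time_s'],s['force'],s['grasp_force'],s['joint_pos'].round(2)); print(R.from_rotvec(s['orientation']).as_matrix().round(3))
cv2.imwrite('pics/c3.png',cv2.resize(a['pixels'][140:300,240:400,::-1],None,fx=3,fy=3,interpolation=cv2.INTER_CUBIC))
E
```

```text
[ 0.44834445 -0.39510697  0.0691716 ] 0.012620800723346027 4.1 [ 2.19502214 -5.92777655  2.42592795] 58.95272433757782 [ 0.56  0.81  0.19  1.81 -0.26  0.55 -0.9 ]
[[ 0.971 -0.24   0.003]
 [-0.24  -0.971 -0.003]
 [ 0.003  0.002 -1.   ]]
```

View pics/c3.png

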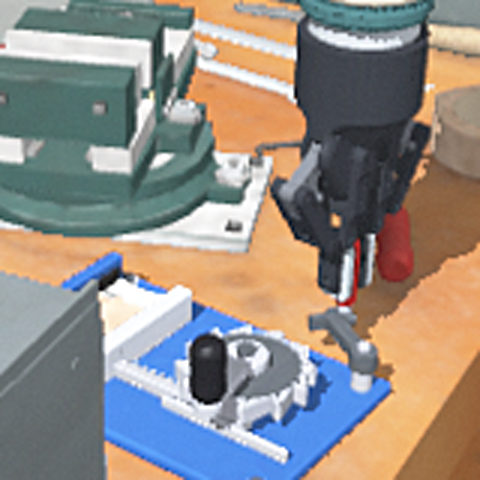

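Handle has swung outward and the pawl is clear. I'll release, lift, and go over to above the knob.

>>> arm_command(
  increments=[0,0,0,0,0,0,0.4,0,0,0,0,0,0,0.4,0,0,0,0,0,0,0.4,0,0,0,0,0,0,0.4,0,0,-1.5,0,0,0,0.4,0,0,-3,0,0,0,0.4,0,0,-5,0,0,0,0.4,0,0,-7,0,0,0,0.4,0,0,-9,0,0,0,0.4,0,0,-9,0,0,0,0.4],
)

```text
time_s: 5.1
ee_pos: [0.4489, -0.3953, 0.1625]
orientation: [3.114, -0.381, 0.01]
force: [1.0, -0.0, 0.4]
width: 0.0514
grasp_force: 0.0
```

>>> arm_command(
  increments=[-0.1,-2,0,0,0,0,0.4,-0.3,-4,0,0,0,0,0.4,-0.4,-6,0,0,0,0,0.4,-0.6,-8,0,0,0,0,0.4,-0.7,-10,0,0,0,0,0.4,-0.9,-12,0,0,0,0,0.4,-1,-13.6,0,0,0,0,0.4,-1,-13.6,0,0,0,0,0.4,-1,-13.6,0,0,0,0,0.4],
)

```text
time_s: 6.0
ee_pos: [0.4703, -0.2596, 0.1586]
orientation: [3.118, -0.38, 0.001]
force: [0.3, -0.5, 0.1]
width: 0.0511
grasp_force: 0.0
```

```bash
python3 - <<'E'
from h import *
a=snap('scene')
s=arm.state();print(s['ee_pos'],s['width'],s['time_s'],s['force'],s['joint_pos'].round(2)); print(R.from_rotvec(s['orientation']).as_matrix().round(3))
cv2.imwrite('pics/c4.png',cv2.resize(a['pixels'][120:300,220:400,::-1],None,fx=3,fy=3,interpolation=cv2.INTER_CUBIC))
E
```

```text
[ 0.47011506 -0.2602906   0.15852403] 0.051007386317707376 6.05 [-0.56986284 -0.23129836 -0.10148752] [ 0.28  0.61  0.26  1.93 -0.25  0.63 -1.12]
[[ 0.97  -0.242  0.   ]
 [-0.242 -0.97  -0.001]
 [ 0.001  0.001 -1.   ]]
```

View pics/c4.png

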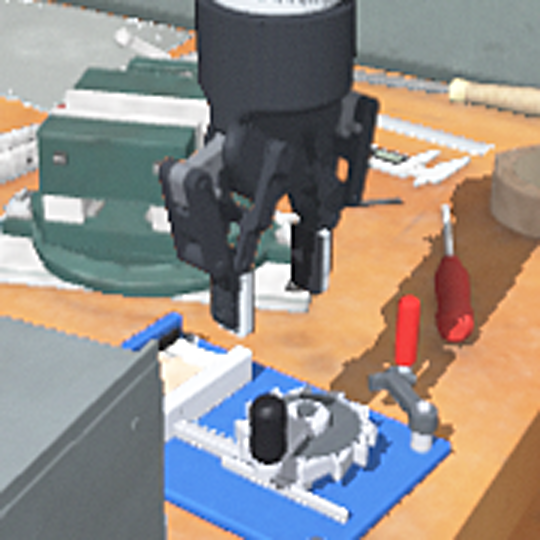

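The pawl stayed swung out, with its handle at crop (408,330). The open fingers stand above the black knob at crop (268,428). I'll descend 8.7 cm and grip.

>>> arm_command(
  increments=[0,0,1.5,0,0,0,0.4,0,0,3,0,0,0,0.4,0,0,4.5,0,0,0,0.4,0,0,6,0,0,0,0.4,0,0,7,0,0,0,0.4,0,0,8,0,0,0,0.4,0,0,8.7,0,0,0,0.4,0,0,8.7,0,0,0,0.4],
)

```text
time_s: 6.85
ee_pos: [0.4698, -0.2592, 0.0706]
orientation: [-3.118, 0.382, 0.002]
force: [-0.3, -0.3, 0.1]
width: 0.0514
grasp_force: 0.0
```

>>> arm_command(
  increments=[0,0,0,0,0,0,1,0,0,0,0,0,0,1,0,0,0,0,0,0,1,0,0,0,0,0,0,1,0,0,0,0,0,0,1],
)

```text
time_s: 7.35
ee_pos: [0.471, -0.2582, 0.0721]
orientation: [-3.117, 0.379, -0.002]
force: [-0.5, 3.6, 5.4]
width: 0.019
grasp_force: 58.6
```

```bash
python3 - <<'E'
from h import *
s=arm.state();print(s['ee_pos'],s['width'],s['time_s'],s['force'],s['grasp_force'])
M=R.from_rotvec(s['orientation']).as_matrix();p=s['ee_pos'][:2]
w=np.array([.472,-.3095]);v=p-w;print(v,np.linalg.norm(v)); 
v=v/np.linalg.norm(v)*.05;w=p-v
for t in np.arange(.1,1.75,.1):
    c,q=np.cos(t),np.sin(t);d=np.array([c*v[0]+q*v[1],-q*v[0]+c*v[1]])-v
    print(round(t,2),(M[:2,:2].T@d*100).round(2))
E
```

```text
[ 0.47100202 -0.2581541   0.07210382] 0.019036660560418812 7.35 [-0.45795154  3.63845741  5.44294679] 58.567026257514954
[-0.00099798  0.0513459 ] 0.05135559685502675
0.1 [ 0.49 -0.1 ]
0.2 [ 0.99 -0.16]
0.3 [ 1.49 -0.17]
0.4 [ 1.98 -0.12]
0.5 [ 2.47 -0.03]
0.6 [2.95 0.11]
0.7 [3.42 0.3 ]
0.8 [3.86 0.54]
0.9 [4.27 0.81]
1.0 [4.66 1.13]
1.1 [5.01 1.49]
1.2 [5.33 1.87]
1.3 [5.6  2.29]
1.4 [5.83 2.73]
1.5 [6.02 3.2 ]
1.6 [6.16 3.68]
1.7 [6.25 4.17]
```

>>> arm_command(
  increments=[0.25,-0.05,0,0,0,0,1,0.5,-0.1,0,0,0,0,1,1,-0.16,0,0,0,0,1,1.5,-0.17,0,0,0,0,1,2,-0.12,0,0,0,0,1,2.47,-0.03,0,0,0,0,1,2.95,0.11,0,0,0,0,1,3.42,0.3,0,0,0,0,1,3.42,0.3,0,0,0,0,1],
)

```text
time_s: 8.25
ee_pos: [0.5041, -0.2694, 0.0721]
orientation: [-3.117, 0.379, -0.003]
force: [1.5, 4.7, 6.2]
width: 0.0195
grasp_force: 58.6
```

```bash
python3 - <<'E'
from h import *
s=arm.state();print(s['ee_pos'],s['width'],s['time_s'],s['force'],s['torque'],s['joint_pos'].round(2))
E
```

```text
[ 0.50406215 -0.26935538  0.07211507] 0.019517128759980452 8.25 [1.45662616 4.68680121 6.19714307] [ 7.64822707e-01 -1.55373257e-01 -1.85779302e-04] [ 0.32  0.78  0.2   1.88 -0.29  0.51 -1.1 ]
```

>>> arm_command(
  increments=[0.44,0.24,0,0,0,0,1,0.85,0.51,0,0,0,0,1,1.24,0.83,0,0,0,0,1,1.59,1.19,0,0,0,0,1,1.91,1.57,0,0,0,0,1,2.18,1.99,0,0,0,0,1,2.41,2.43,0,0,0,0,1,2.6,2.9,0,0,0,0,1,2.74,3.38,0,0,0,0,1,2.82,3.78,0,0,0,0,1,2.82,3.78,0,0,0,0,1],
)

```text
time_s: 9.35
ee_pos: [0.5222, -0.3144, 0.0721]
orientation: [3.118, -0.381, 0.004]
force: [1.3, 1.0, 5.6]
width: 0.0194
grasp_force: 58.6
```

```bash
python3 - <<'E'
from h import *
a=snap('scene')
s=arm.state();print(s['ee_pos'],s['width'],s['time_s'],s['force'])
v=s['ee_pos'][:2]-[.471,-.3085];print(np.linalg.norm(v),np.arctan2(v[1],v[0]))
cv2.imwrite('pics/c5.png',cv2.resize(a['pixels'][140:320,220:400,::-1],None,fx=3,fy=3,interpolation=cv2.INTER_CUBIC))
E
```

```text
[ 0.5221565  -0.31434678  0.07211177] 0.019483003995573345 9.4 [1.14997063 1.12639693 5.33919152]
0.05148953436496277 -0.11379828003676429
```

View pics/c5.png

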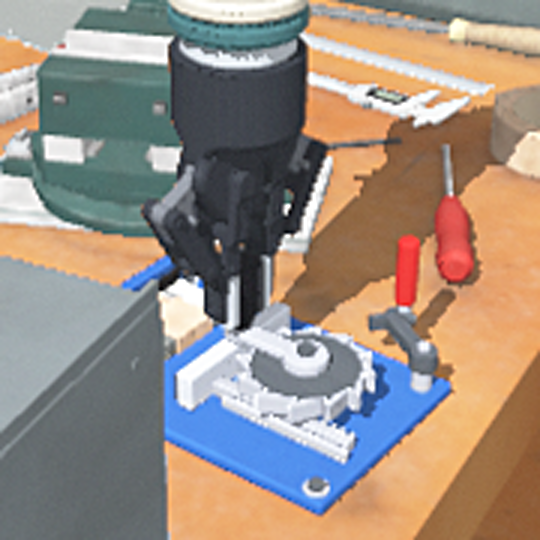

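The jaw is open, the crank points to the +x side, and the pawl is clear at crop (408,270). I'll nudge the wheel against its stop, then release and lift.

>>> arm_command(
  increments=[0,0.15,0,0,0,0,1,0,0.3,0,0,0,0,1,0,0.3,0,0,0,0,1],
)

```text
time_s: 9.7
ee_pos: [0.522, -0.3156, 0.0721]
orientation: [-3.117, 0.379, -0.004]
force: [1.9, 4.1, 6.1]
width: 0.0195
grasp_force: 58.9
```

>>> arm_command(
  increments=[0,0,0,0,0,0,0.4,0,0,0,0,0,0,0.4,0,0,0,0,0,0,0.4,0,0,0,0,0,0,0.4,0,0,-1.5,0,0,0,0.4,0,0,-3,0,0,0,0.4,0,0,-5,0,0,0,0.4,0,0,-7.5,0,0,0,0.4,0,0,-10,0,0,0,0.4,0,0,-12,0,0,0,0.4,0,0,-12,0,0,0,0.4],
)

```text
time_s: 10.8
ee_pos: [0.5222, -0.3182, 0.1959]
orientation: [3.115, -0.381, 0.011]
force: [0.5, -1.1, -0.3]
width: 0.0516
grasp_force: 0.0
```

```bash
python3 - <<'E'
from h import *
a=snap('scene')
s=arm.state();print(s['ee_pos'],s['width'],s['time_s'],s['force'])
cv2.imwrite('pics/c6.png',cv2.resize(a['pixels'][140:320,220:400,::-1],None,fx=3,fy=3,interpolation=cv2.INTER_CUBIC))
E
```

```text
[ 0.52131738 -0.31745789  0.19396257] 0.05149919962422848 10.85 [-0.66473175 -0.38786308  0.60211297]
```

View pics/c6.png

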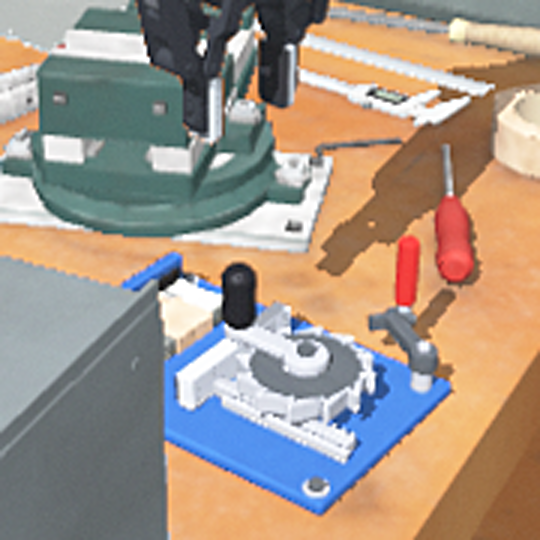

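The knob (crop 238,295) is now on the wheel's +x side, the jaw is open, the pawl is still out and the gripper is clear. I'll hand the job in.

```bash
python3 -c "
from rig import arm
print(arm.close_job())"
```

```text
the job is handed in; nothing more can be done
None
```

I swung the pawl about 0.65 rad clear, turned the wheel back about 1.7 rad (end stop 1.75), and handed the job in at about 11 s with the gripper clear; angles are estimated from tool positions, and no verdict was returned.

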